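# Close the plumb bob's case

## Task

Two identical wooden cases stand open on a board on the pasting table. Lower the hinged lid of the one in which the plumb bob lies until it is fully closed, without slamming it. Leave the other case open as it is.

Things in the scene. Friction and masses are not known exactly. Their poses are not given: they have to be found in the camera images.
- bob_case: The wooden case that holds the pale plumb bob; it is fixed on a plywood board, 30 mm high, on the table, left or right of the other case. 130 mm deep (its own x) by 110 mm wide (its own y), walls 45 mm high and 8 mm thick. Origin: centre of its underside; x points from its front (brass catch, towards the robot) to its hinge side, z up. The lid's hinge axis runs along y at x = +65 mm, z = +45 mm.
- bob_lid (a joint): Lid of the plumb bob's case, angle in rad: 0 = closed flat on the walls, grows as its front edge rises; open it leans over the case with its outer face up and away from the robot. A flat board 130 mm from hinge axis to front edge, 110 mm wide, 8 mm thick, underside through the hinge axis (closed, its top is 53 mm above the case's underside). The hinge is stiff: the lid stays where it is left, and a push of about 1 to 3 N near the front edge on the outer face lowers it.
- block_lid (a joint): Lid of the other case, of the same make and size, which holds a rectangular wooden print block and stands about 0.24 m beside it on the same board; same meaning of the angle. It stays open.
- plumb_bob_mid (a point): Middle of the plumb bob, a pointed turned body 74 mm long and 32 mm thick, that lies loose on the floor of its case near the front. It stays there. Behind the table, beyond about 0.6 m ahead of the robot and from 0.2 m above the table, runs a shelf with goods: keep the hand and wrist on the near side of it while crossing the table.

How it is judged (in metres and radians):
At the end, for the whole second after the job is handed in: The lid of the plumb bob's case is closed to within 0.06 rad (its front edge within 8 mm of the walls) with the plumb bob inside, and the other lid still stands open by more than 0.65 rad (value of joint bob_lid below 0.06 rad and value of joint block_lid above 0.65 rad and horizontal distance between plumb_bob_mid and bob_case below 0.08 m); the robot touches nothing.
It fails at once if the lid was slammed (faster than 8 rad/s) (velocity of joint bob_lid below -8 rad/s).
It fails at once if the other case's lid was pushed down (value of joint block_lid below 0.65 rad).
It also fails if it takes over 32 s, if anything falls off the work surface, if the arm or the gripper's body presses on something with over 40 N, if the wrist force passes 120 N, or if a joint passes its speed limit or range.

## Robot

A 6-joint arm with a two-finger parallel gripper is mounted at the origin on a cart in front of the work surface, level with it; the furniture and walls round the work are solid. World frame = base frame: x ahead of the robot, y to its left, z up, the work surface at z = 0. Lengths are in mm, angles in rad, forces in N, time in s.
With the tool pointing down it reaches from about 350 to 875 mm from the base axis. Payload 4.2 kg.
Tool frame: the origin (TCP) lies midway between the tips of the shut fingers; the grasp point (between the pads) lies 19 mm behind it; z points along the fingers, y is the direction in which the jaws open and shut (so a half turn about z gives the same grasp; the last joint's range is limited). The gripper opens to 85 mm and grips with 20 to 120 N. Pads are 22 mm wide; open, the fingers measure 114 mm over their backs; the gripper's body (76 mm by 85 mm) begins 54 mm behind the grasp point. The pads swing forward as they close: fully open they stand 13 mm farther back than shut.
Start: joints at [1.443, 0.385, 0.008, 0, -1.194, -0.259], TCP at [235.734, 578.817, 231.312] pointing down, gripper open.
Joint ranges: [-3.14, 3.14], [-1.21, 2.06], [-1.07, 1.41], [-3.16, 2.05], [-2.99, -0.16], [-3.1, 3.1]. Speed limits (rad/s): [2.79, 2.79, 3.14, 3.14, 3.14, 3.14].

## Interface

Orientations are given as a unit quaternion [x, y, z, w].
In Python, from bench import readout, optics, workorder, nets gives the robot as it stands. The module is installed in compiled form; this text tells all that it offers.
- The arm moves only by the tool move_arm, never from a script. Its argument "steps" is a list of rows, each a list of 7 numbers: the opening, from -1 (shut) to 1 (fully open), so that 0 is half open, then the shift along the world's x, y, z in mm, then the turn, a rotation vector about the world's x, y, z in rad. In form: [[gripper, tx, ty, tz, wx, wy, wz], ...]. A call has 1 to 5 rows; each row is the pose to reach, as a shift and turn from the pose commanded when the call began; what a row does not reach only later rows make up. A row lasts 1/12 s, in which the tool goes at most 41.7 mm and 7.16 degrees, less where a joint would pass 70% of its speed; a pose out of reach is approached as far as the arm can. A call with a gripper value outside its range is refused whole. The fingers move at their own pace and stop on an object; the grip force is fixed at half the most. Time passes only in rows, so rows that repeat a pose let the fingers close. It gives the time, the measured TCP pose, the force and the opening at its end, in the units of the state.
- readout.read_state(): the state, without advancing time (a new reading comes with each control period).
- optics.get_image(name): name is "scene" or "top" or "wrist"; returns a dict with "frame" (384x512x3 uint8, blue, green, red), "fx", "fy", "cx", "cy" (pixels), "k1" (the pictures are not rectified: a ray, as slopes to the right and down, at radius r is drawn at 1 + k1 r^2 times it, then the intrinsics apply), "rvec" (rotation vector, rad) and "tvec" (3), from world to camera coordinates, as OpenCV has them. Camera axes: x right, y down, z forward; pixel columns grow to the right and rows downward; lengths in mm; the calibration is good to about 2 mm. A picture is of the moment at which its call begins. There is no depth.
- workorder.job_done(): hands the job in, once; it reports no verdict.
Trained networks look in a picture, given as the dict that the camera call returned (one of the last four; its "shot" number tells which), for a name from the list of things; names that differ only in an ending like _2 or _b are one class to them, and where a whole thing is asked for, a point or a joint stands for the part that bears it (a point fixed in the world has none). Each returns a list of dicts, best first, with "conf" (0 to 1); they miss things now and then, are a little off and sometimes report something else, mostly with a low value. They report only what shows in the picture. A call takes as long as a camera call.
- nets.silhouettes(name, picture): "region" (384x512 bool, what is visible of it) and "extent" ([left, top, right, bottom] in pixels, round what is visible of it).
- nets.tip_of(name, picture): "uv" ([column, row] in pixels: a listed point, or the origin of a listed thing).
The state is a dict: "clock": time; "joints": joint angles; "joint_vel": joint speeds; "joint_efforts": joint torques, N m; "position": TCP position; "ee_rot": TCP orientation; "contact_force": force on the tool from outside, world axes, zero at the start; "wrist_torque": the same for the moment, N m; "gripper_width": finger opening in mm.
Only numpy, scipy, OpenCV 4.12 (cv2) and the standard library are available. Lean on these libraries where they do the work, as an engineer would, in place of code of your own. Each camera call takes 0.05 s, during which the arm holds its last target.

## Working session

There is one attempt and no reset: what is moved stays moved. The work goes in short steps, Python scripts to look and compute and a tool call to move; the robot and the scene stay as the last step left them, time stands still between calls to the robot, and variables do not carry over. Pictures are saved under pics/ and viewed, and the job is handed in when it is done.

Besides the shell and the picture viewer there is one more tool, called after "Call:" in YAML: its name, and indented under it one key for each argument. move_arm: Moves the arm, as the interface text tells. Its arguments: {"type":"object","properties":{"steps":{"type":"array","items":{"type":"array","items":{"type":"number"}}}},"required":["steps"]}

```bash
mkdir -p pics
cat > h.py <<'E'
import numpy as np, cv2
from bench import readout, optics, workorder, nets
def ray(p,uv):
    x=(uv[0]-p['cx'])/p['fx']; y=(uv[1]-p['cy'])/p['fy']
    rd=np.hypot(x,y); r=rd
    for _ in range(30): r=rd/(1+p['k1']*r*r)
    s=r/rd if rd>0 else 1
    R=cv2.Rodrigues(np.array(p['rvec'],float))[0]; t=np.array(p['tvec'],float).ravel()
    return -R.T@t, R.T@np.array([x*s,y*s,1])
def atz(p,uv,z):
    o,d=ray(p,uv); return o+d*(z-o[2])/d[2]
def proj(p,P):
    R=cv2.Rodrigues(np.array(p['rvec'],float))[0]; t=np.array(p['tvec'],float).ravel()
    c=R@np.array(P,float)+t; x,y=c[0]/c[2],c[1]/c[2]; k=1+p['k1']*(x*x+y*y)
    return np.array([p['fx']*x*k+p['cx'],p['fy']*y*k+p['cy']])
E
python3 - <<'E'
from h import *
print(readout.read_state())
for n in ('scene','top','wrist'):
    p=optics.get_image(n); cv2.imwrite(f'pics/{n}0.png',p['frame'])
    print(n,ray(p,(256,192)))
    for o in ('bob_case','bob_lid','block_lid','plumb_bob_mid'):
        print(o,[(round(a['conf'],2),np.round(a['extent'])) for a in nets.silhouettes(o,p)])
    for o in ('bob_case','plumb_bob_mid'):
        print(' tip',o,[(round(a['conf'],2),np.round(a['uv'])) for a in nets.tip_of(o,p)])
E
```

```text
{'clock': 0.0, 'joints': array([ 1.44260385e+00,  3.85578935e-01,  6.60820284e-03, -5.14185578e-04,
       -1.19400774e+00, -2.58592046e-01]), 'joint_vel': array([ 3.92706225e-04, -2.68947719e-03,  6.83725072e-04, -1.24237156e-03,
       -4.38137547e-04, -7.69092376e-05]), 'joint_efforts': array([ 2.10253957e-04, -3.92291522e+01,  1.88397521e+01,  4.18630421e+00,
       -4.63729579e-03,  1.06204592e-07]), 'position': array([235.51894631, 578.28390357, 230.19893425]), 'ee_rot': array([ 9.81339081e-01, -1.92281981e-01, -1.67359557e-04,  1.10432392e-03]), 'contact_force': array([0.22848556, 0.4051191 , 0.15796721]), 'wrist_torque': array([-0.03367192, -0.01143781,  0.05492082]), 'gripper_width': 85.57229542682136}
scene (array([-150.31226504, -379.10493138,  719.3924124 ]), array([ 0.64456709,  0.40577283, -0.64803276]))
bob_case []
bob_lid [(0.72, array([248., 148., 306., 192.]))]
block_lid [(0.9, array([350., 202., 411., 248.]))]
plumb_bob_mid [(0.76, array([252., 208., 283., 221.]))]
 tip bob_case [(0.92, array([266., 215.]))]
 tip plumb_bob_mid [(0.61, array([266., 214.]))]
top (array([ 432.73678879,   24.91348782, 1074.55314332]), array([ 0.06616073, -0.00663408, -0.99779408]))
bob_case [(0.95, array([244., 169., 300., 231.]))]
bob_lid [(0.87, array([242., 167., 303., 198.]))]
block_lid [(0.64, array([362., 164., 411., 219.]))]
plumb_bob_mid [(0.63, array([259., 204., 284., 214.]))]
 tip bob_case [(0.68, array([267., 202.]))]
 tip plumb_bob_mid [(0.74, array([271., 212.]))]
wrist (array([312.73369171, 546.80326813, 374.29733408]), array([-0.29085794,  0.10926716, -0.95063188]))
bob_case []
bob_lid []
block_lid []
plumb_bob_mid []
 tip bob_case []
 tip plumb_bob_mid []
```

View pics/scene0.png

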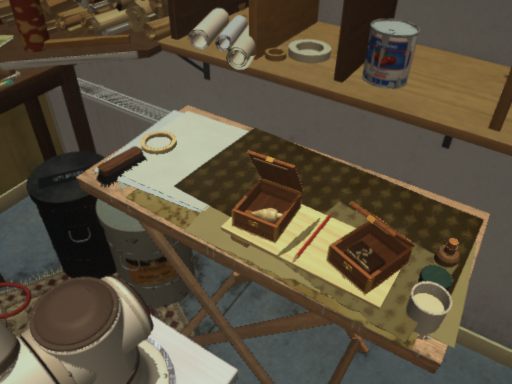

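View pics/top0.png

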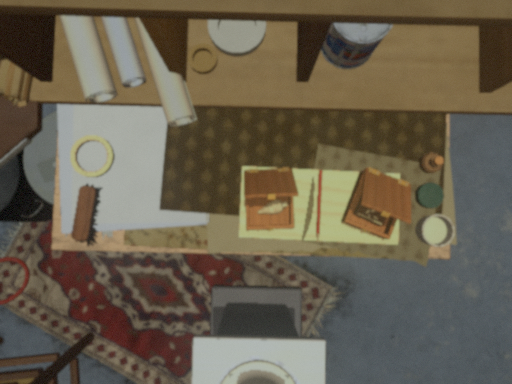

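The scene picture shows the pale bob in the left case at (267,214), and the block in the right case near (365,255). Next I'll zoom in to fit the pose.

Run:
```python
from h import *
p=optics.get_image('scene');f=p['frame'][140:250,215:325];cv2.imwrite('pics/sz.png',cv2.resize(f,None,fx=5,fy=5,interpolation=cv2.INTER_CUBIC))
p=optics.get_image('top');f=p['frame'][155:245,230:330];cv2.imwrite('pics/tz.png',cv2.resize(f,None,fx=6,fy=6,interpolation=cv2.INTER_CUBIC))
```

```text
(no output)
```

View pics/sz.png

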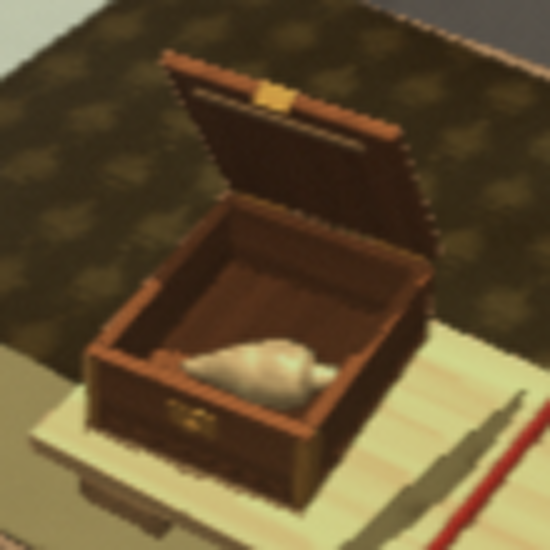

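View pics/tz.png

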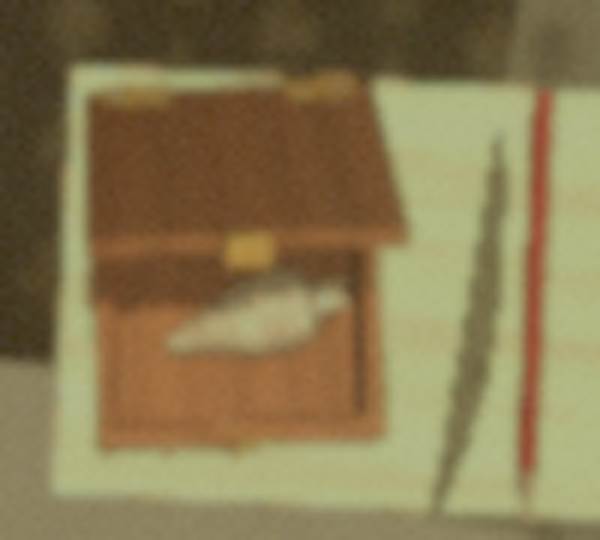

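```bash
cat > fit.py <<'E'
from h import *
from scipy.optimize import least_squares
S=optics.get_image('scene');T=optics.get_image('top')
def W(q,P):
    x,y,a=q[:3];c,s=np.cos(a),np.sin(a);return np.array([x+c*P[0]-s*P[1],y+s*P[0]+c*P[1],30+P[2]])
def L(q,r,y,h): # r from hinge, h above underside
    a=q[3];return W(q,(65-r*np.cos(a)+h*np.sin(a),y,45+r*np.sin(a)+h*np.cos(a)))
sc=lambda u,v:(215+u/5,140+v/5); tc=lambda u,v:(230+u/6,155+v/6)
obs=[(S,sc(90,350),lambda q:W(q,(-65,55,45))),(S,sc(308,433),lambda q:W(q,(-65,-55,45))),
(S,sc(432,265),lambda q:W(q,(65,-55,45))),(S,sc(298,508),lambda q:W(q,(-65,-55,0))),(S,sc(90,430),lambda q:W(q,(-65,55,0))),
(S,sc(163,52),lambda q:L(q,130,55,8)),(S,sc(402,128),lambda q:L(q,130,-55,8)),
(T,tc(98,447),lambda q:W(q,(-65,55,45))),(T,tc(383,437),lambda q:W(q,(-65,-55,45))),
(T,tc(90,238),lambda q:L(q,130,55,8)),(T,tc(407,233),lambda q:L(q,130,-55,8))]
res=lambda q:np.concatenate([proj(p,f(q))-uv for p,uv,f in obs])
if __name__=='__main__':
    r=least_squares(res,[500,0,0,1.2]);q=r.x
    print(np.round(q,3));print(np.round(r.fun.reshape(-1,2),1))
    for y in(55,0,-55):print('lid front outer',L(q,130,y,8).round(),'closed',L([*q[:3],0],130,y,8).round())
    print('hinge',L(q,0,0,0).round())
    b=[a['uv'] for a in nets.tip_of('plumb_bob_mid',S)][0];print('bob',atz(S,b,54).round())
    ot=nets.silhouettes('block_lid',S);print('block',[(atz(S,((e['extent'][0]+e['extent'][2])/2,e['extent'][3]),80).round()) for e in ot])
E
python3 fit.py
```

```text
[ 4.80593e+02 -1.35220e+01  6.10000e-02  1.03700e+00]
[[-1.4 -0.7]
 [-0.2  0.4]
 [ 0.9 -0.9]
 [ 1.   0.2]
 [-0.9 -2. ]
 [ 0.2 -1. ]
 [-0.7 -0.6]
 [ 0.3  0.4]
 [ 1.2  0.2]
 [-0.3  1.2]
 [ 1.3 -0. ]]
lid front outer [483.  42. 191.] closed [412.  37.  83.]
lid front outer [486. -13. 191.] closed [416. -18.  83.]
lid front outer [490. -68. 191.] closed [419. -72.  83.]
hinge [545. -10.  75.]
bob [453. -18.  54.]
block [array([ 474., -286.,   80.])]
```

Call:
move_arm:
  steps:
    - [-1, 17, -34, 9, 0, 0, 0.08]
    - [-1, 34, -68, 18, 0, 0, 0.16]
    - [-1, 51, -102, 27, 0, 0, 0.24]
    - [-1, 68, -136, 36, 0, 0, 0.32]
    - [-1, 85, -170, 45, 0, 0, 0.4]

```text
clock: 1.77
position: [321.1, 407.1, 276.8]
ee_rot: [1.0, 0.009, 0.0, -0.0]
contact_force: [0.8, -0.3, -0.6]
gripper_width: 25.4
```

Call:
move_arm:
  steps:
    - [-1, 18, -36, 0, 0, 0, 0.05]
    - [-1, 36, -72, 0, 0, 0, 0.05]
    - [-1, 54, -108, 0, 0, 0, 0.05]
    - [-1, 72, -144, 0, 0, 0, 0.05]
    - [-1, 90, -180, 0, 0, 0, 0.05]

```text
clock: 2.18
position: [411.1, 227.0, 276.8]
ee_rot: [0.999, 0.032, 0.0, -0.0]
contact_force: [1.2, 0.7, 0.1]
gripper_width: -0.2
```

Call:
move_arm:
  steps:
    - [-1, 18, -36, 0, 0, 0, 0]
    - [-1, 36, -72, 0, 0, 0, 0]
    - [-1, 54, -108, 0, 0, 0, 0]
    - [-1, 72, -144, 0, 0, 0, 0]
    - [-1, 90, -180, 0, 0, 0, 0]

```text
clock: 2.6
position: [501.2, 46.9, 276.8]
ee_rot: [0.999, 0.032, 0.0, -0.0]
contact_force: [-0.0, 0.3, 0.1]
gripper_width: -0.0
```

Call:
move_arm:
  steps:
    - [-1, 15, -29, 0, 0, 0, 0]
    - [-1, 30, -58, 0, 0, 0, 0]
    - [-1, 32, -58, -30, 0, 0, 0]
    - [-1, 32, -58, -60, 0, 0, 0]
    - [-1, 32, -58, -60, 0, 0, 0]

```text
clock: 3.02
position: [529.0, -10.4, 210.4]
ee_rot: [1.0, 0.03, -0.006, 0.0]
contact_force: [-0.7, -0.1, -1.1]
gripper_width: -0.1
```

Run:
```python
from h import *
p=optics.get_image('scene');f=p['frame'][60:260,200:420];a=cv2.resize(f,None,fx=3,fy=3,interpolation=cv2.INTER_CUBIC);cv2.imwrite('pics/s1.png',a)
p=optics.get_image('wrist');cv2.imwrite('pics/w1.png',p['frame'])
```

```text
(no output)
```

View pics/s1.png

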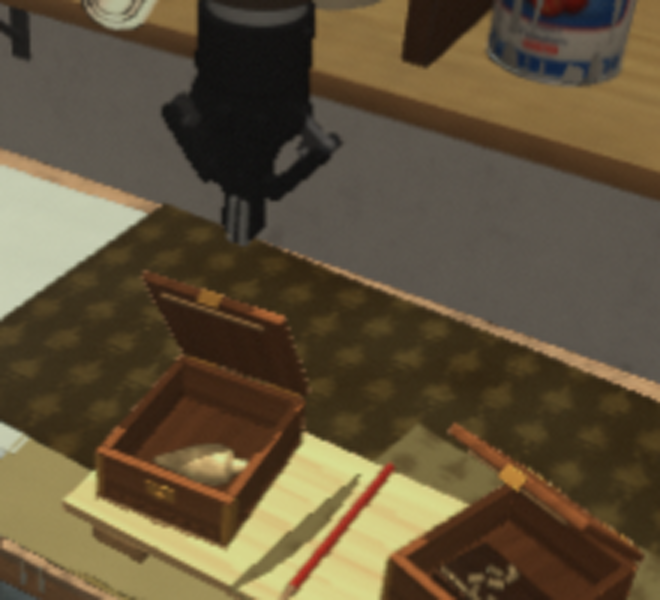

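View pics/w1.png

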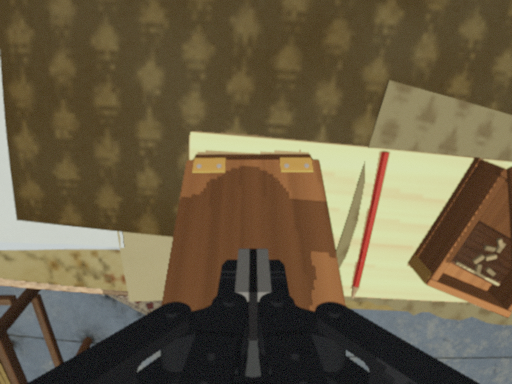

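Fingers (tip near (240,240) in the scene crop) are above and behind the lid, and the wrist view shows them centred on it (column 253 between the edges at 165 and 345). Descending.

Call:
move_arm:
  steps:
    - [-1, 0, 0, -20, 0, 0, 0]
    - [-1, 0, 0, -41, 0, 0, 0]
    - [-1, -5, 0, -41, 0, 0, 0]
    - [-1, -10, 0, -41, 0, 0, 0]
    - [-1, -10, 0, -41, 0, 0, 0]

```text
clock: 3.53
position: [523.0, -8.8, 177.7]
ee_rot: [0.999, 0.032, 0.002, -0.0]
contact_force: [-0.1, 0.4, 0.3]
gripper_width: 0.1
```

Run:
```python
import numpy as np
for a in np.arange(1.1,-0.01,-0.1):
    X=545-110*np.cos(a)+8*np.sin(a)+11; print(round(a,2),round(X),round(-10-(545-X)*.061),round(75+110*np.sin(a)+8*np.cos(a)))
```

```text
1.1 513 -12 177
1.0 503 -13 172
0.9 494 -13 166
0.8 485 -14 159
0.7 477 -14 152
0.6 470 -15 144
0.5 463 -15 135
0.4 458 -15 125
0.3 453 -16 115
0.2 450 -16 105
0.1 447 -16 94
-0.0 446 -16 83
```

Call:
move_arm:
  steps:
    - [-1, -8, 0, -1, 0, 0, 0]
    - [-1, -15, 0, -3, 0, 0, 0]
    - [-1, -20, -1, -5, 0, 0, 0]
    - [-1, -25, -2, -8, 0, 0, 0]
    - [-1, -29, -2, -11, 0, 0, 0]

```text
clock: 3.95
position: [493.6, -11.3, 164.8]
ee_rot: [0.999, 0.032, 0.001, -0.0]
contact_force: [0.8, -0.2, 1.1]
gripper_width: 0.1
```

Call:
move_arm:
  steps:
    - [-1, -7, 0, -6, 0, 0, 0]
    - [-1, -13, 0, -11, 0, 0, 0]
    - [-1, -19, -1, -17, 0, 0, 0]
    - [-1, -25, -2, -24, 0, 0, 0]
    - [-1, -31, -2, -31, 0, 0, 0]

```text
clock: 4.37
position: [462.1, -13.3, 132.5]
ee_rot: [1.0, 0.032, -0.0, 0.0]
contact_force: [1.0, -0.8, 0.2]
gripper_width: 0.0
```

Run:
```python
from h import *
p=optics.get_image('scene');f=p['frame'][60:260,200:420];a=cv2.resize(f,None,fx=3,fy=3,interpolation=cv2.INTER_CUBIC);cv2.imwrite('pics/s2.png',a)
```

```text
(no output)
```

View pics/s2.png

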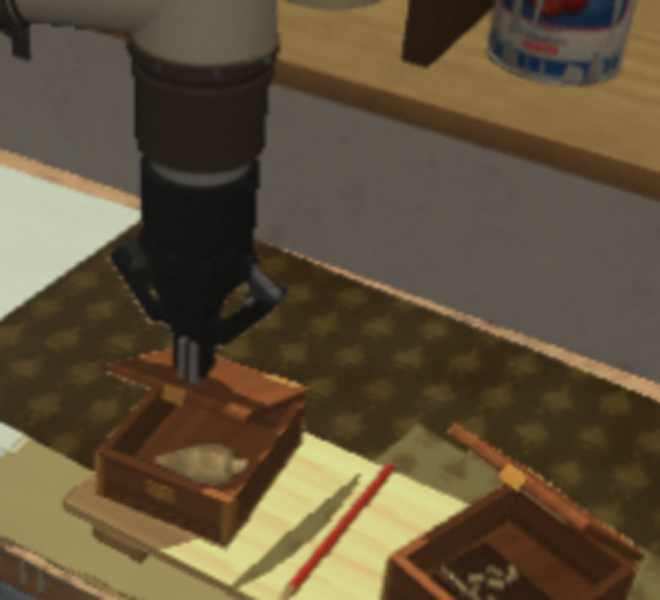

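The lid is about half lowered and in contact with the fingers at (195,370). The other lid hasn't moved. Continuing along the arc.

Call:
move_arm:
  steps:
    - [-1, -2, 0, -8, 0, 0, 0]
    - [-1, -4, 0, -16, 0, 0, 0]
    - [-1, -6, 0, -24, 0, 0, 0]
    - [-1, -8, 0, -32, 0, 0, 0]
    - [-1, -9, 0, -39, 0, 0, 0]

```text
clock: 4.83
position: [452.9, -13.4, 93.1]
ee_rot: [1.0, 0.031, -0.001, 0.0]
contact_force: [-0.4, 0.6, 1.4]
gripper_width: 0.0
```

Call:
move_arm:
  steps:
    - [-1, 0, 0, -3, 0, 0, 0]
    - [-1, 0, 0, -6, 0, 0, 0]
    - [-1, 0, 0, -9, 0, 0, 0]
    - [-1, 0, 0, -10, 0, 0, 0]
    - [-1, 0, 0, -10, 0, 0, 0]

```text
clock: 5.25
position: [453.9, -13.1, 84.2]
ee_rot: [1.0, 0.032, 0.0, -0.0]
contact_force: [0.6, -0.1, 0.8]
gripper_width: 0.0
```

Still light force, so I'll go down 1 mm per row until the force rises.

Call:
move_arm:
  steps:
    - [-1, 0, 0, -1, 0, 0, 0]
    - [-1, 0, 0, -2, 0, 0, 0]
    - [-1, 0, 0, -2, 0, 0, 0]

```text
clock: 5.5
position: [454.1, -13.1, 83.0]
ee_rot: [0.999, 0.032, 0.0, -0.0]
contact_force: [-2.0, 0.5, 4.3]
gripper_width: 0.1
```

Call:
move_arm:
  steps:
    - [-1, 0, 0, -1, 0, 0, 0]
    - [-1, 0, 0, -1, 0, 0, 0]

```text
clock: 5.67
position: [454.2, -13.1, 82.9]
ee_rot: [0.999, 0.032, 0.001, 0.0]
contact_force: [-4.6, 0.8, 13.1]
gripper_width: -0.4
```

The tip stopped at z=82.9, against 83 expected, with the force at 13 N, so the lid is on the walls. Retracting straight up.

Call:
move_arm:
  steps:
    - [-1, 0, 0, 15, 0, 0, 0]
    - [-1, 0, 0, 50, 0, 0, 0]
    - [-1, 0, 0, 90, 0, 0, 0]
    - [-1, 0, 0, 130, 0, 0, 0]
    - [-1, 0, 0, 165, 0, 0, 0]

```text
clock: 6.08
position: [453.9, -13.2, 249.2]
ee_rot: [0.999, 0.032, 0.001, -0.0]
contact_force: [1.1, 0.0, 0.3]
gripper_width: -0.0
```

Call:
move_arm:
  steps:
    - [-1, -10, 40, 0, 0, 0, 0]
    - [-1, -20, 80, 0, 0, 0, 0]
    - [-1, -30, 120, 0, 0, 0, 0]
    - [-1, -40, 160, 0, 0, 0, 0]
    - [-1, -40, 160, 0, 0, 0, 0]

```text
clock: 6.5
position: [412.9, 152.0, 246.8]
ee_rot: [0.999, 0.035, 0.001, -0.001]
contact_force: [0.0, -0.2, -0.3]
gripper_width: -0.1
```

Run:
```python
from h import *
p=optics.get_image('scene');f=p['frame'][60:260,200:420];a=cv2.resize(f,None,fx=3,fy=3,interpolation=cv2.INTER_CUBIC)
import fit
q=[480.6,-13.5,.061,0]
for ang in (0,):
  q[3]=ang
  for y in(55,-55):
    for r in (0,130):
      u=(proj(p,fit.L(q,r,y,8))-[200,60])*3;cv2.circle(a,tuple(int(t) for t in u),3,(0,255,0),1)
cv2.imwrite('pics/s3.png',a)
```

```text
(no output)
```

View pics/s3.png

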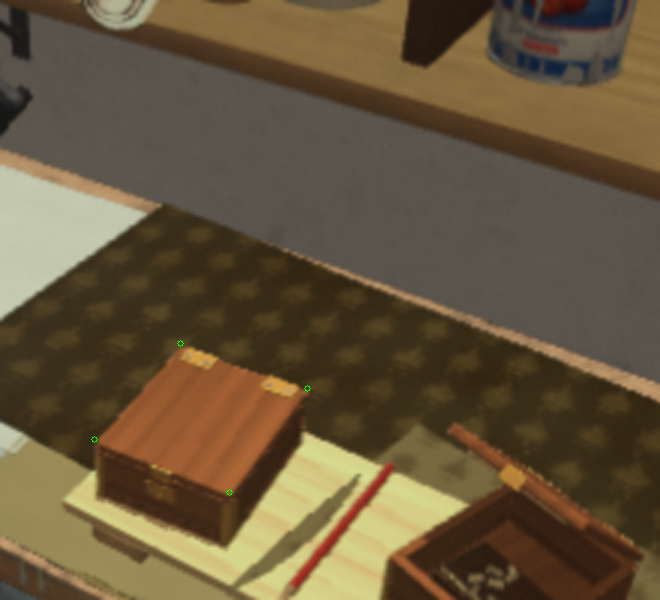

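The lid lies flat: its corners at (180,347), (305,390), (230,493) and (97,442) match the predicted closed outline. The other lid still stands open as before, with its edge running from (450,430) to (585,522).

```bash
python3 -c "
from bench import workorder
print(workorder.job_done())"
```

```text
the job is handed in; nothing more can be done
None
```

The lid of the plumb bob's case (the left one) is closed, and I've handed the job in. No verdict was reported.

- **How it was closed:** I put the shut fingers behind the lid and swung it down along its arc from about 1.04 rad. The sweep took about 2 s and was planned at about 1 rad/s, well under the slam limit. I pressed it onto the walls with about 13 N, then backed away at 6.5 s on the clock.
- **Closed lid:** the fingertip stopped at 82.9 mm, against 83 mm expected for a closed lid. In the last picture the lid's corners match the predicted closed outline to within about 2 pixels, in line with the fit.
- **Plumb bob:** it was in the case when last seen, with the lid half lowered. It can't be seen now that the lid is shut.
- **Other case:** its lid looks the same as before in the pictures. I did not measure its angle.
- **Robot:** it stands clear, with the measured force at about zero.

No check failed. The pose fit had leftover errors of up to 2 pixels, which did not affect the result.

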